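Wind back the guard and hold the recessed reset

ROBOT

A 6-joint arm with a two-finger parallel gripper is mounted at the origin on a cart in front of the work surface, level with it; the furniture and walls round the work are solid. World frame = base frame: x ahead of the robot, y to its left, z up, the work surface at z = 0. Lengths are in m, angles in rad, forces in N, time in s.
With the tool pointing down it reaches from about 0.325 to 0.75 m from the base axis. Payload 7.6 kg.
Tool frame: the origin (TCP) lies midway between the tips of the shut fingers; the grasp point (between the pads) lies 19 mm behind it; z points along the fingers, y is the direction in which the jaws open and shut (so a half turn about z gives the same grasp; the last joint's range is limited). The gripper opens to 85 mm and grips with 20 to 120 N. Pads are 22 mm wide; open, the fingers measure 114 mm over their backs; the gripper's body (76 mm by 85 mm) begins 54 mm behind the grasp point. The pads swing forward as they close: fully open they stand 13 mm farther back than shut.
Start: joints at [1.076, 0.052, 1.401, -0, 1.689, -0.07], TCP at [0.216, 0.478, 0.231] pointing down, gripper open.
Joint ranges: [-2.9, 2.9], [-0.91, 2.17], [0.12, 2.37], [-1.06, 4.2], [0.26, 2.73], [-2.93, 2.93]. Speed limits (rad/s): [2.57, 2.57, 3.01, 3.14, 3.14, 3.14].

INTERFACE

Orientations are given as a unit quaternion [w, x, y, z].
In Python, from workcell import read_state, capture, job gives the robot as it stands.
- The arm moves only by the tool play_rows, never from a script. Its argument "commands" is one flat list of numbers, 7 for each row, row after row: the closure, from 0 (fully open) to 1 (shut), then the shift along the tool's x, y, z in m, then the turn, a rotation vector about the tool's x, y, z in degrees. A call has 1 to 20 rows; each row shifts and turns the pose as measured when the row begins, along the tool's axes as they then stand; what a row does not reach is not made up. A row lasts 1/10 s, in which the tool goes at most 50 mm and 8.59 degrees, less where a joint would pass 70% of its speed; a pose out of reach is approached as far as the arm can. A call with a gripper value outside its range is refused whole. The fingers move at their own pace and stop on an object; "newtons" is the grip in N (left out, the last holds). Time passes only in rows, so rows that do not move let the fingers close. It gives the time, the measured TCP pose, the force and the opening at its end, in the units of the state.
- read_state(): the state, without advancing time (a new reading comes with each control period).
- capture(name): name is "scene" or "top" or "wrist"; returns a dict with "color" (420x560x3 uint8, red, green, blue), "fx", "fy", "cx", "cy" (pixels), "k1" (the pictures are not rectified: a ray, as slopes to the right and down, at radius r is drawn at 1 + k1 r^2 times it, then the intrinsics apply), "rvec" (rotation vector, rad) and "tvec" (3), from world to camera coordinates, as OpenCV has them; the wrist camera has in their place "T_tool_cam" (4x4, takes a point from camera to tool coordinates, whose origin is the TCP and whose axes are the flange's). Camera axes: x right, y down, z forward; pixel columns grow to the right and rows downward; lengths in m; the calibration is good to about 2 mm. A picture is of the moment at which its call begins: read the wrist's pose just before it. There is no depth.
- job.job_done(): hands the job in, once; it reports no verdict.
The state is a dict: "clock": time; "qpos": joint angles; "joint_velocities": joint speeds; "joint_torque": joint torques, N m; "ee_pos": TCP position; "orientation": TCP orientation; "contact_force": force on the tool from outside, world axes, zero at the start; "wrist_torque": the same for the moment, N m; "gripper_width": finger opening in m.
Only numpy, scipy, OpenCV 4.12 (cv2) and the standard library are available. Lean on these libraries where they do the work, as an engineer would, in place of code of your own. Each camera call takes 0.05 s, during which the arm holds its last target.

TASK

On the grey dosing unit, wind the crank clockwise, about two full turns, until it comes to its stop and the yellow guard is right back from the port. Then take the screwdriver out of its wooden stand, reach its blade down through the open port and press the recessed red reset button fully in with it. Finish while still gripping the upright screwdriver and holding the button down, and leave the glassware and the dropper bottle where they stand.

Things in the scene. Friction and masses are not known exactly. Their poses are not given: they have to be found in the camera images.
- doser: Dosing unit, a grey box fixed to the worktop, 130 (own x) x 250 (own y) x 60 mm high; origin at the centre of its underside, z up. The port is on its -y half, the crank on its +y half. Highest fixed parts besides the crank: a black gear cover on top, 16 mm high, between the two.
- port (a point): Centre of the round port, 17.5 mm wide, at the level of the unit's top face (60 mm above the worktop); axes as doser. The hole goes straight down; the red button's flat top, 14 mm wide, lies 34 mm below this point when released. Two guard rails 7 mm high stand 17 to 24 mm from it in own y.
- crank_axis (a point): Point on the crank's vertical axis at half the height of the knob; axes as doser.
- crank_knob (a point): Centre (half-way up) of the crank's red upright knob, 18 mm across at its ends and 20 mm at the middle, 42 mm high (from 20 mm below this point to 22 mm above it), 40 mm out from the crank axis. It spins freely on its pin, so it may be carried round without turning the hand. Steel crank arm below it, its upper side 23 mm under this point, the pin's round boss 22 mm under.
- crank (a joint): Turn of the crank, rad, growing clockwise seen from above; 0 with the guard shut (the arm then points to the unit's own -x), stop at 12.6 (two turns, guard fully back). It starts at 0 to 1.2. Light friction, about 1.5 N at the knob; stays where it is left.
- guard (a joint): Slide of the yellow guard plate over the port, m, to own +x; geared to the crank, 2.07 mm per radian, 0 shut and 0.026 fully back. The port is clear above about 0.022.
- reset_button (a joint): Travel of the red reset button, m, downward; 0 released, 0.006 fully in. Spring: starts to move at 2.5 N, 5.5 N fully in; it springs back when let go.
- screwdriver_handle (a point): Grip point on the axis of the screwdriver's orange handle, 60 mm above the handle's lower end and 40 mm below its top. Handle 27 mm across, 100 mm long; steel shaft below it about 7 mm across and 100 mm long. The screwdriver (60 to 120 g) stands blade down; its own y axis runs along it from blade to handle.
- screwdriver_tip (a point): End of the screwdriver's blade, 160 mm below the grip point along the shaft. It starts at the bottom of the stand's hole, 10 mm above the worktop.
- stand: Wooden stand fixed to the worktop, 75 x 75 x 80 mm high, origin at the centre of its underside; vertical hole 9.5 mm wide and 70 mm deep in the middle, holding the screwdriver's shaft.
- conical_flask: Glass conical flask, 65 mm wide, 105 mm high, bystander; origin at the centre of its underside.
- dropper_bottle: Brown dropper bottle, 34 mm wide, 102 mm high, bystander; origin at the centre of its underside.
- beaker_150: Small beaker, 68 mm wide, 80 mm high, bystander; origin at the centre of its underside.
Things that resemble listed ones, but are neither listed nor needed, are in the scene too. Of the things that look like the part that bears screwdriver_handle, the larger one is meant.

How it is judged:
On the way, in this order (a step that is already met when the one before it is completed fails the run):
1. the crank is wound to its stop and the guard is back (value of joint crank above 12 rad and value of joint guard above 0.0235 m), for 0.2 s.
2. the gripped screwdriver is out of the stand (height (world z) of screwdriver_tip above 0.085 m and contact force between the fingers and screwdriver above 1 N), for 0.1 s.
At the end, for the whole second after the job is handed in: The screwdriver, still gripped by the fingers and within 0.25 rad of upright, has its tip in the port and presses the reset button with over 2 N, the button at least 4.5 mm of its 6 mm in; the crank is still wound (over 11.6 rad) and the guard clear of the port (value of joint reset_button above 0.0045 m and contact force between screwdriver and reset_button above 2 N and z of screwdriver_tip in the frame of port below -0.034 m and horizontal distance between screwdriver_tip and port below 0.009 m and contact force between the fingers and screwdriver above 2 N and angle between screwdriver_handle's own y axis and vertical below 0.25 rad and value of joint crank above 11.6 rad and value of joint guard above 0.0225 m); the arm keeps its last pose, push and grip.
It fails at once if the conical flask is pushed more than 30 mm or tipped over (distance of conical_flask from where it was at the start of the episode above 0.03 m or angle between conical_flask's own z axis and vertical above 0.5 rad).
It fails at once if the dropper bottle is pushed more than 30 mm or tipped over (distance of dropper_bottle from where it was at the start of the episode above 0.03 m or angle between dropper_bottle's own z axis and vertical above 0.5 rad).
It fails at once if the small beaker is pushed more than 30 mm or tipped over (distance of beaker_150 from where it was at the start of the episode above 0.03 m or angle between beaker_150's own z axis and vertical above 0.5 rad).
It also fails if it takes over 72 s, if anything falls off the work surface, if the arm or the gripper's body presses on something with over 40 N, if the wrist force passes 120 N, or if a joint passes its speed limit or range.

## Working session

There is one attempt and no reset: what is moved stays moved. The work goes in short steps, Python scripts to look and compute and a tool call to move; the robot and the scene stay as the last step left them, time stands still between calls to the robot, and variables do not carry over. Pictures are saved under pics/ and viewed, and the job is handed in when it is done.

Besides the shell and the picture viewer there is one more tool, called after "Emit:" as name(argument=value, ...) on one line, values as JSON. play_rows: Moves the arm, as the interface text tells. Its arguments: {"type":"object","properties":{"commands":{"type":"array"},"newtons":{"type":"number"}},"required":["commands"]}

```bash
mkdir -p pics; ls; cat > h.py <<'E'
import numpy as np,cv2
from workcell import read_state,capture,job
from scipy.spatial.transform import Rotation as R
import pickle
def snap(n,f):
    s=read_state(); c=capture(n); cv2.imwrite(f'pics/{f}.png',cv2.cvtColor(c['color'],cv2.COLOR_RGB2BGR))
    if n=='wrist':
        q=s['orientation'];T=np.eye(4);T[:3,:3]=R.from_quat([q[1],q[2],q[3],q[0]]).as_matrix();T[:3,3]=s['ee_pos']
        c['Twc']=T@np.array(c['T_tool_cam'])
    else:
        Rm=R.from_rotvec(np.ravel(c['rvec'])).as_matrix();T=np.eye(4);T[:3,:3]=Rm.T;T[:3,3]=-Rm.T@np.ravel(c['tvec']);c['Twc']=T
    pickle.dump(c,open(f'pics/{f}.pkl','wb'));return c
def load(f): return pickle.load(open(f'pics/{f}.pkl','rb'))
def ray(c,u,v):
    x=(u-c['cx'])/c['fx'];y=(v-c['cy'])/c['fy'];K=np.eye(3)
    p=cv2.undistortPoints(np.array([[[x,y]]],float),K,np.array([c['k1'],0,0,0.]))[0,0]
    T=c['Twc'];d=T[:3,:3]@np.array([p[0],p[1],1]);return T[:3,3],d/np.linalg.norm(d)
def atz(c,u,v,z):
    o,d=ray(c,u,v);return o+d*(z-o[2])/d[2]
def proj(c,P):
    T=c['Twc'];p=T[:3,:3].T@(np.array(P)-T[:3,3]);x,y=p[:2]/p[2];k=1+c['k1']*(x*x+y*y);return np.array([c['fx']*x*k+c['cx'],c['fy']*y*k+c['cy']])
def tri(l):
    A=np.zeros((3,3));b=np.zeros(3)
    for c,u,v in l:
        o,d=ray(c,u,v);M=np.eye(3)-np.outer(d,d);A+=M;b+=M@o
    X=np.linalg.solve(A,b);return X,[np.linalg.norm(np.cross(X-ray(c,u,v)[0],ray(c,u,v)[1])) for c,u,v in l]
def crop(f,x0,y0,x1,y1,s,out):
    i=cv2.imread(f'pics/{f}.png')[y0:y1,x0:x1];cv2.imwrite(f'pics/{out}.png',cv2.resize(i,None,fx=s,fy=s,interpolation=cv2.INTER_CUBIC))
E
python3 - <<'E'
from h import *
for n in('scene','top','wrist'):
    c=snap(n,n+'0');print(n,c['fx'],c['k1'],c['Twc'].round(3).tolist())
print(read_state())
E
```

```text
pics
scene 454.48325486362677 -0.11354982639355561 [[0.834, -0.333, 0.439, 0.126], [-0.551, -0.479, 0.683, -0.793], [-0.017, -0.812, -0.584, 0.76], [0.0, 0.0, 0.0, 1.0]]
top 435.7379514910855 -0.056493899036082554 [[-0.007, -0.995, 0.095, 0.526], [-0.999, 0.01, 0.033, -0.087], [-0.034, -0.094, -0.995, 1.17], [0.0, 0.0, 0.0, 1.0]]
wrist 315.7349063358126 -0.06375420928878779 [[0.412, 0.876, 0.252, 0.152], [0.911, -0.395, -0.116, 0.507], [-0.002, 0.277, -0.961, 0.373], [0.0, 0.0, 0.0, 1.0]]
{'clock': 0.15, 'qpos': array([ 1.07567716e+00,  5.27232380e-02,  1.40147985e+00, -4.05423703e-05,
        1.68856169e+00, -7.02848278e-02]), 'joint_velocities': array([-1.25610726e-03, -2.29852517e-04, -3.38443851e-03, -2.65984784e-04,
       -2.28857382e-03, -2.66864516e-05]), 'joint_torque': array([ 9.88745669e-04, -3.81952715e+01, -3.60424519e+01,  3.70738405e-05,
        4.60183335e-03, -3.54766243e-06]), 'ee_pos': array([0.21626995, 0.47815155, 0.23065546]), 'orientation': array([-1.44149955e-04,  2.10825636e-01,  9.77523507e-01, -5.68414867e-04]), 'contact_force': array([-0.30506282, -0.06753894,  0.00127875]), 'wrist_torque': array([-0.03447887,  0.03128878,  0.03896066]), 'gripper_width': 0.08514313550881357}
```

View pics/scene0.png

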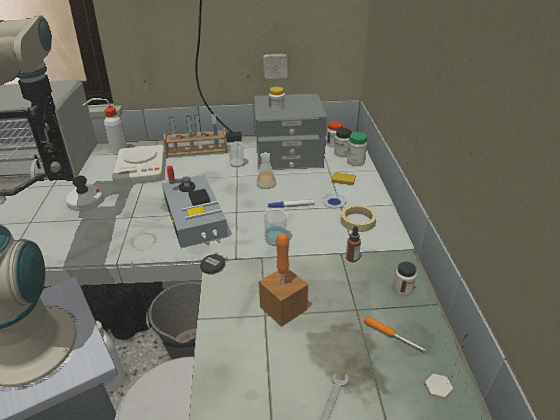

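View pics/top0.png

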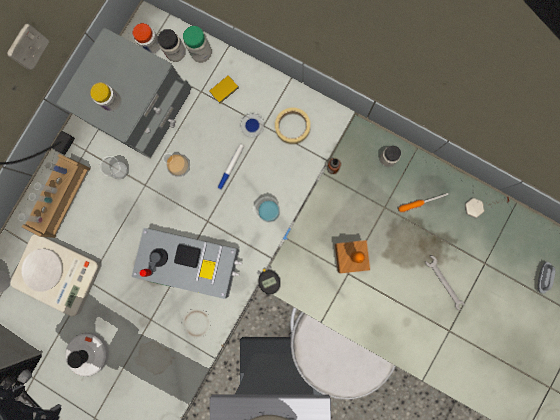

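View pics/wrist0.png

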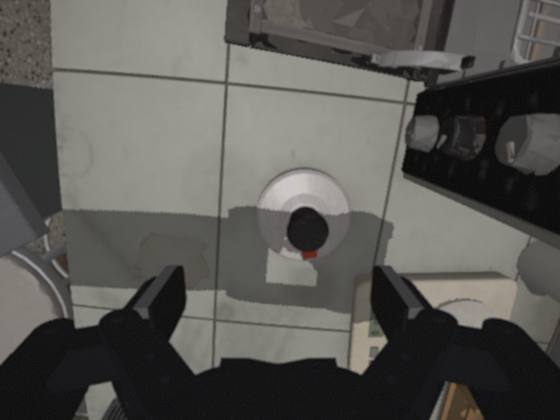

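The upright orange screwdriver is in the wooden stand at top (358,257) and scene (283,255). A smaller one lies on the bench at top (410,206). The one in the stand fits the description. The doser is at top (187,262). I'll enlarge both areas.

```bash
python3 - <<'E'
from h import *
crop('top0',120,215,255,310,5.8,'c1');crop('scene0',150,155,240,250,6,'c2');crop('top0',310,220,400,290,6,'c3');crop('scene0',240,220,330,330,5.4,'c4')
E
```

```text
(no output)
```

View pics/c1.png

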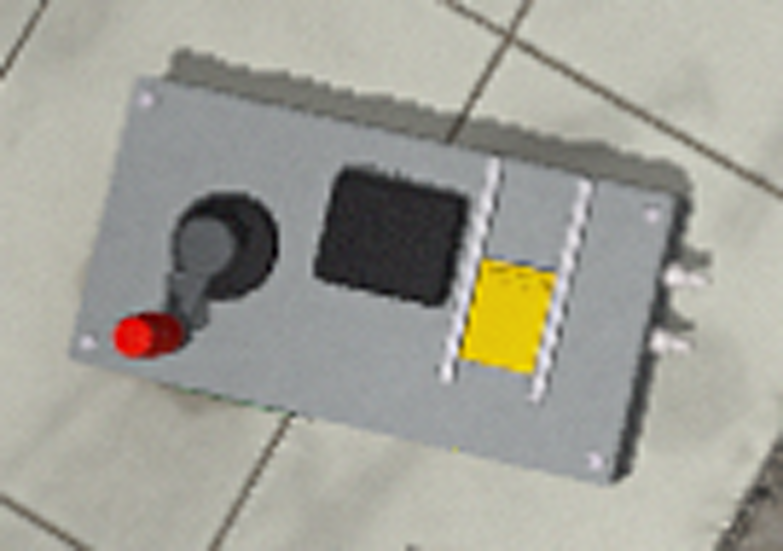

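View pics/c2.png

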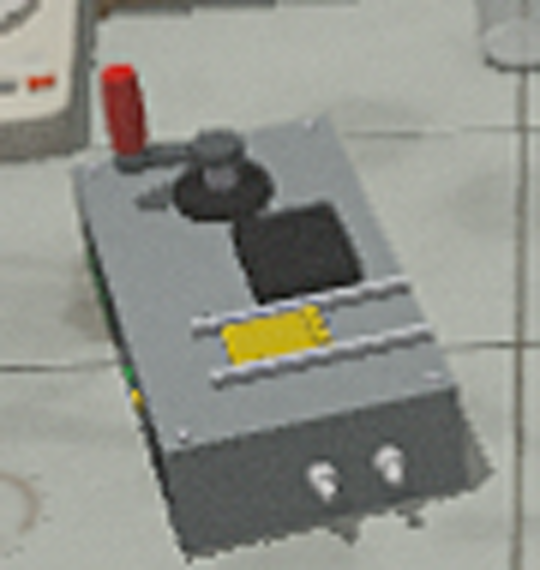

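View pics/c3.png

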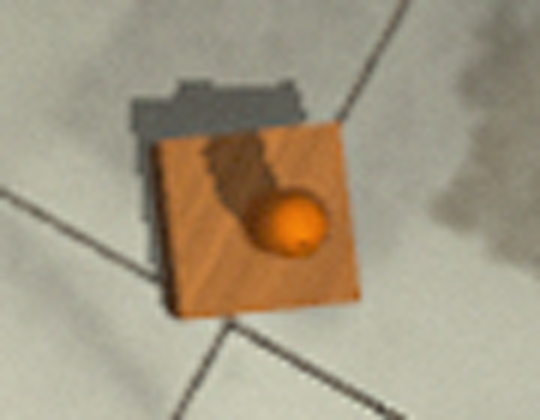

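View pics/c4.png

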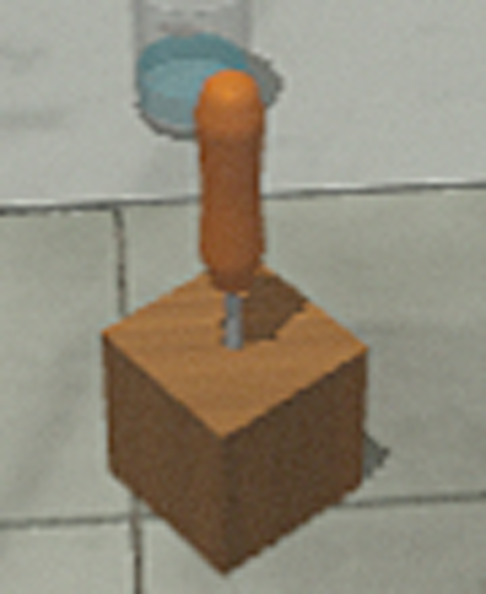

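```bash
python3 - <<'E'
from h import *
t=load('top0');s=load('scene0')
def P(x,y,sc,x0,y0):return ((x+.5)/sc-.5+x0,(y+.5)/sc-.5+y0)
T1=lambda x,y:P(x,y,5.8,120,215);S2=lambda x,y:P(x,y,6,150,155);T3=lambda x,y:P(x,y,6,310,220);S4=lambda x,y:P(x,y,5.4,240,220)
print('screws');w=[]
for n,a,b in(('TL',(146,99),(312,125)),('TR',(652,214),(433,377)),('BR',(595,460),(183,435)),('BL',(88,342),None)):
    p=atz(t,*T1(*a),.06);w.append(p);print(n,p.round(4), atz(s,*S2(*b),.06).round(4) if b else '')
w=np.array(w);c=w.mean(0);yv=(w[0]+w[3]-w[1]-w[2]);xv=(w[0]+w[1]-w[2]-w[3])
yaw1=np.arctan2(-yv[0],yv[1]);yaw2=np.arctan2(xv[1],xv[0]);print('center',c.round(4),yaw1,yaw2)
# scene corners of top face
for q in((75,168),(168,452),(456,392),(325,115)):print('sc corner',atz(s,*S2(*q),.06).round(4))
for q in((138,77),(677,192),(611,482),(72,358)):print('top corner',atz(t,*T1(*q),.06).round(4))
print('knobtop',tri([(t,*T1(133,336)),(s,*S2(119,73))]))
print('hub',[x for x in tri([(t,*T1(207,247)),(s,*S2(219,140))])])
print('rails ends (z67)',[atz(t,*T1(*q),.067).round(4) for q in((493,160),(447,378),(586,183),(537,398))])
print('guard corners (z62)',[atz(t,*T1(*q),.062).round(4) for q in((482,258),(556,270),(533,373),(460,357))])
print('handle top',tri([(t,*T3(302,224)),(s,*S4(232,85))]))
print('stand top',[atz(t,*T3(*q),.08).round(4) for q in((157,142),(340,122),(358,299),(178,318))])
print('stand top s',[atz(s,*S4(*q),.08).round(4) for q in((103,333),(225,437),(367,348))],'shaft',atz(s,*S4(233,347),.08))
print(R.from_quat(np.roll(read_state()['orientation'],-1)).as_matrix().round(3))
E
```

```text
screws
TL [0.5863 0.318  0.06  ] [0.5842 0.3146 0.06  ]
TR [0.5339 0.0896 0.06  ] [0.5327 0.0893 0.06  ]
BR [0.4267 0.1144 0.06  ] [0.4244 0.1134 0.06  ]
BL [0.4784 0.3422 0.06  ] 
center [0.5063 0.2161 0.06  ] -0.2244769046153597 -0.2239808367062739
sc corner [0.4692 0.3461 0.06  ]
sc corner [0.4141 0.106  0.06  ]
sc corner [0.5357 0.0738 0.06  ]
sc corner [0.594  0.3197 0.06  ]
top corner [0.5962 0.3219 0.06  ]
top corner [0.5435 0.0785 0.06  ]
top corner [0.4171 0.1073 0.06  ]
top corner [0.4713 0.3494 0.06  ]
knobtop (array([0.48345137, 0.29525724, 0.13279987]), [np.float64(0.0005363459238781938), np.float64(0.0005363459238781834)])
hub [array([0.52057242, 0.27810791, 0.09163556]), [np.float64(0.00015101201335740197), np.float64(0.00015101201335753414)]]
rails ends (z67) [array([0.5579, 0.159 , 0.067 ]), array([0.4628, 0.1785, 0.067 ]), array([0.5475, 0.1177, 0.067 ]), array([0.4541, 0.1387, 0.067 ])]
guard corners (z62) [array([0.515 , 0.1646, 0.062 ]), array([0.5096, 0.1317, 0.062 ]), array([0.4646, 0.1416, 0.062 ]), array([0.4717, 0.174 , 0.062 ])]
handle top (array([ 0.51839769, -0.21555105,  0.20575645]), [np.float64(0.0004078452886007547), np.float64(0.00040784528860075863)])
stand top [array([ 0.5523, -0.1733,  0.08  ]), array([ 0.5599, -0.2493,  0.08  ]), array([ 0.4868, -0.255 ,  0.08  ]), array([ 0.4796, -0.1807,  0.08  ])]
stand top s [array([ 0.4763, -0.1852,  0.08  ]), array([ 0.4846, -0.2586,  0.08  ]), array([ 0.557 , -0.2509,  0.08  ])] shaft [ 0.51416958 -0.2206627   0.08      ]
[[-0.911  0.412 -0.001]
 [ 0.412  0.911 -0.001]
 [ 0.    -0.001 -1.   ]]
```

Emit:
play_rows(commands=[0,-0.04,-0.007,0,0,0,0,0,-0.04,-0.007,0,0,0,0,0,-0.04,-0.007,0,0,0,0,0,-0.04,-0.007,0,0,0,0,0,-0.04,-0.007,0,0,0,0,0,-0.04,-0.007,0,0,0,0,0,-0.04,-0.007,0,0,0,0,0,-0.03,-0.006,0,0,0,0,0,0,0,0,0,0,0], newtons=30)

```text
clock: 1.05
ee_pos: [0.4841, 0.2934, 0.2265]
orientation: [-0.002, 0.209, 0.978, -0.003]
contact_force: [0.5, 0.1, 0.7]
gripper_width: 0.0853
```

```bash
python3 - <<'E'
from h import *
c=snap('wrist','w1');s=read_state();print(s['clock'],s['ee_pos'],s['orientation'],s['qpos'])
for P in([.4835,.295,.133],[.5206,.278,.0916]):print(proj(c,P))
E
```

```text
1.1 [0.48295674 0.29444076 0.22659968] [-0.00253614  0.20803351  0.97811499 -0.00258736] [ 4.82582270e-01  1.74212483e-01  1.27843019e+00 -7.52712602e-04
  1.69615746e+00 -6.69174590e-01]
[280.30936221 215.71174363]
[279.78138783 245.04532821]
```

View pics/w1.png

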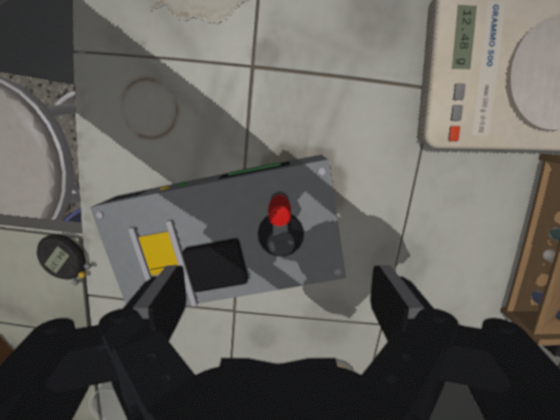

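```bash
python3 - <<'E'
from h import *
crop('w1',90,150,350,310,3,'c5');c=load('w1');print(c['Twc'].round(3).tolist())
E
```

```text
[[0.408, 0.879, 0.248, 0.421], [0.913, -0.39, -0.118, 0.323], [-0.007, 0.274, -0.962, 0.369], [0.0, 0.0, 0.0, 1.0]]
```

View pics/c5.png

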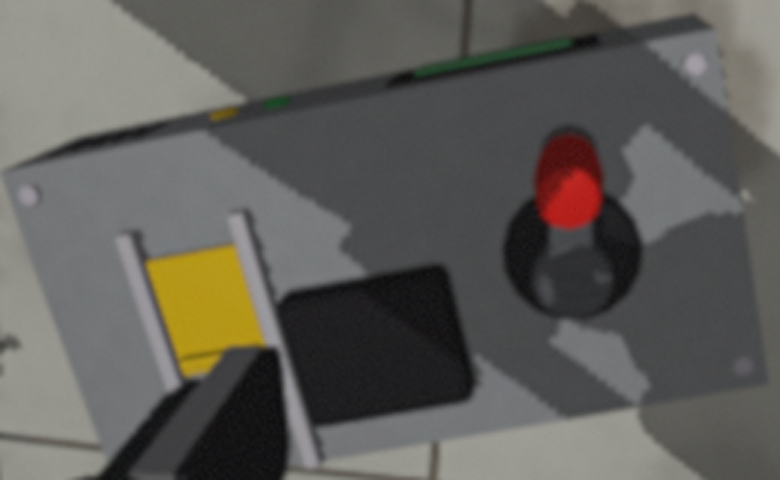

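```bash
python3 - <<'E'
from h import *
c=load('w1');t=load('top0');s=load('scene0')
f=lambda x,y:((x+.5)/3-.5+90,(y+.5)/3-.5+150)
for n,q in(('BR',(28,195)),('BL',(696,64)),('TL',(743,366))):print(n,atz(c,*f(*q),.06).round(4))
P=lambda x,y,sc,x0,y0:((x+.5)/sc-.5+x0,(y+.5)/sc-.5+y0)
print(tri([(c,*f(570,197)),(t,*P(133,336,5.8,120,215)),(s,*P(119,73,6,150,155))]))
print(tri([(c,*f(573,275)),(t,*P(207,247,5.8,120,215)),(s,*P(219,140,6,150,155))]))
E
```

```text
BR [0.425  0.1137 0.06  ]
BL [0.4776 0.3421 0.06  ]
TL [0.5853 0.3171 0.06  ]
(array([0.4832621 , 0.29487791, 0.13308054]), [np.float64(0.0003313307700624981), np.float64(0.0006863799543495917), np.float64(0.00046776277960160147)])
(array([0.52000965, 0.27941285, 0.08986663]), [np.float64(0.0018398520787697857), np.float64(0.0007331571700650292), np.float64(0.0014945856024695503)])
```

Emit:
play_rows(commands=[0,0,0,0.03,0,0,0,0.3,0,0,0.03,0,0,0,0.3,0,0,0.03,0,0,0,0.3,0,0,0.025,0,0,0,0.3,0,0,0.014,0,0,0,0.3,0,0,0,0,0,0])

```text
clock: 1.7
ee_pos: [0.4777, 0.2988, 0.0943]
orientation: [-0.003, 0.205, 0.979, -0.001]
contact_force: [-0.5, -0.8, 1.2]
gripper_width: 0.0598
```

```bash
python3 - <<'E'
from h import *
c=snap('wrist','w2');s=read_state();print(s['ee_pos'],s['orientation'])
print(proj(c,[.4833,.2949,.133]))
E
```

```text
[0.47827004 0.29908071 0.09559333] [-1.91201427e-03  2.05283508e-01  9.78700444e-01 -6.82488178e-04]
[274.01326003 330.87105329]
```

View pics/w2.png

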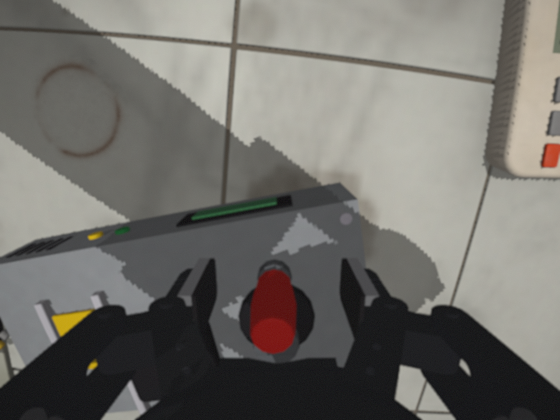

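Emit:
play_rows(commands=[0.3,-0.0063,-0.0018,-0.002,0,0,0,0.3,0,0,0,0,0,0])

```text
clock: 1.95
ee_pos: [0.4846, 0.2958, 0.1008]
orientation: [-0.0, 0.205, 0.979, 0.001]
contact_force: [-0.3, 0.4, 0.7]
gripper_width: 0.0598
```

Emit:
play_rows(commands=[0.3,0.0009,0.0,0.003,0,0,0,1,0,0,0,0,0,0,1,0,0,0,0,0,0,1,0,0,0,0,0,0,1,0,0,0,0,0,0], newtons=30)

```text
clock: 2.45
ee_pos: [0.4852, 0.2965, 0.1009]
orientation: [0.002, 0.205, 0.979, 0.002]
contact_force: [0.0, 0.7, -0.5]
gripper_width: 0.017
```

```bash
cat > plan.py <<'E'
from h import *
import sys
# usage: plan.py axisx axisy step_deg n  : per-row tool shifts along circle from present angle
ax=np.array([float(sys.argv[1]),float(sys.argv[2])]);st=np.radians(float(sys.argv[3]));n=int(sys.argv[4])
s=read_state();p=s['ee_pos'];Rm=R.from_quat(np.roll(s['orientation'],-1)).as_matrix()
d=p[:2]-ax;a=np.arctan2(d[1],d[0]);r=np.hypot(*d);th=(np.radians(180)-.225-a)%(2*np.pi)
print('t',s['clock'],'p',p.round(4),'ang',round(np.degrees(a),1),'r',round(r,4),'theta mod',round(th,3),'F',np.round(s['contact_force'],1),'w',s['gripper_width'],'z tilt',Rm[:,2].round(4))
out=[];cur=p.copy()
for i in range(n):
    a2=a-st*(i+1);t=np.array([*(ax+.04*np.array([np.cos(a2),np.sin(a2)])),.098]);dl=Rm.T@(t-cur);cur=t
    out.append([1]+[round(x,4) for x in dl]+[0,0,0])
print(out)
E
python3 plan.py .520 .2789 20 18
```

```text
t 2.45 p [0.4852 0.2965 0.1009] ang 153.1 r 0.039 theta mod 0.244 F [ 0.   0.7 -0.5] w 0.01697269832996991 z tilt [ 0.0045  0.0038 -1.    ]
[[1, np.float64(-0.0021), np.float64(0.0136), np.float64(0.003), 0, 0, 0], [1, np.float64(-0.0076), np.float64(0.0116), np.float64(0.0001), 0, 0, 0], [1, np.float64(-0.0111), np.float64(0.0083), np.float64(0.0001), 0, 0, 0], [1, np.float64(-0.0133), np.float64(0.004), np.float64(0.0001), 0, 0, 0], [1, np.float64(-0.0139), np.float64(-0.0008), np.float64(0.0), 0, 0, 0], [1, np.float64(-0.0128), np.float64(-0.0055), np.float64(0.0), 0, 0, 0], [1, np.float64(-0.0101), np.float64(-0.0095), np.float64(-0.0), 0, 0, 0], [1, np.float64(-0.0063), np.float64(-0.0124), np.float64(-0.0), 0, 0, 0], [1, np.float64(-0.0016), np.float64(-0.0138), np.float64(-0.0001), 0, 0, 0], [1, np.float64(0.0032), np.float64(-0.0135), np.float64(-0.0001), 0, 0, 0], [1, np.float64(0.0076), np.float64(-0.0116), np.float64(-0.0001), 0, 0, 0], [1, np.float64(0.0111), np.float64(-0.0083), np.float64(-0.0001), 0, 0, 0], [1, np.float64(0.0133), np.float64(-0.004), np.float64(-0.0001), 0, 0, 0], [1, np.float64(0.0139), np.float64(0.0008), np.float64(-0.0), 0, 0, 0], [1, np.float64(0.0128), np.float64(0.0055), np.float64(-0.0), 0, 0, 0], [1, np.float64(0.0101), np.float64(0.0095), np.float64(0.0), 0, 0, 0], [1, np.float64(0.0063), np.float64(0.0124), np.float64(0.0), 0, 0, 0], [1, np.float64(0.0016), np.float64(0.0138), np.float64(0.0001), 0, 0, 0]]
```

Emit:
play_rows(commands=[1,-0.003,0.0136,0.001,0,0,0,1,-0.0076,0.0116,0,0,0,0,1,-0.0111,0.0083,0,0,0,0,1,-0.0133,0.004,0,0,0,0,1,-0.0139,-0.0008,0,0,0,0])

```text
clock: 2.95
ee_pos: [0.5444, 0.3111, 0.1008]
orientation: [0.0, 0.204, 0.979, 0.001]
contact_force: [-5.0, -3.0, 3.5]
gripper_width: 0.0176
```

```bash
python3 plan.py .520 .2789 20 12 | sed 's/np.float64//g'
```

```text
t 2.95 p [0.5444 0.3111 0.1008] ang 52.9 r 0.0404 theta mod 1.993 F [-5.  -3.   3.5] w 0.017565004365155765 z tilt [ 9.0e-04  1.4e-03 -1.0e+00]
[[1, (-0.0126), (-0.0059), (0.0028), 0, 0, 0], [1, (-0.0101), (-0.0096), (-0.0), 0, 0, 0], [1, (-0.0062), (-0.0124), (-0.0), 0, 0, 0], [1, (-0.0016), (-0.0138), (-0.0), 0, 0, 0], [1, (0.0033), (-0.0135), (-0.0), 0, 0, 0], [1, (0.0077), (-0.0116), (-0.0), 0, 0, 0], [1, (0.0112), (-0.0083), (-0.0), 0, 0, 0], [1, (0.0133), (-0.0039), (-0.0), 0, 0, 0], [1, (0.0139), (0.0009), (-0.0), 0, 0, 0], [1, (0.0127), (0.0055), (0.0), 0, 0, 0], [1, (0.0101), (0.0096), (0.0), 0, 0, 0], [1, (0.0062), (0.0124), (0.0), 0, 0, 0]]
```

Works well (100° in 5 rows, radius 40.4 mm). I'll carry on with 10 rows.

Emit:
play_rows(commands=[1,-0.0126,-0.0059,0.001,0,0,0,1,-0.0101,-0.0096,0,0,0,0,1,-0.0062,-0.0124,0,0,0,0,1,-0.0016,-0.0138,0,0,0,0,1,0.0033,-0.0135,0,0,0,0,1,0.0077,-0.0116,0,0,0,0,1,0.0112,-0.0083,0,0,0,0,1,0.0133,-0.0039,0,0,0,0])

```text
clock: 3.75
ee_pos: [0.5076, 0.2404, 0.1008]
orientation: [-0.001, 0.204, 0.979, 0.01]
contact_force: [6.6, 15.6, -4.7]
gripper_width: 0.0174
```

```bash
python3 plan.py .520 .2789 20 14 | sed 's/np.float64//g'
```

```text
t 3.75 p [0.5076 0.2404 0.1008] ang -107.8 r 0.0405 theta mod 4.798 F [ 6.6 15.6 -4.7] w 0.017383216157635852 z tilt [ 0.0013  0.0193 -0.9998]
[[1, (0.0139), (0.0015), (0.0029), 0, 0, 0], [1, (0.0127), (0.0057), (0.0002), 0, 0, 0], [1, (0.0099), (0.0097), (0.0002), 0, 0, 0], [1, (0.006), (0.0125), (0.0003), 0, 0, 0], [1, (0.0014), (0.0138), (0.0003), 0, 0, 0], [1, (-0.0034), (0.0135), (0.0002), 0, 0, 0], [1, (-0.0078), (0.0115), (0.0002), 0, 0, 0], [1, (-0.0113), (0.0081), (0.0001), 0, 0, 0], [1, (-0.0134), (0.0038), (-0.0), 0, 0, 0], [1, (-0.0139), (-0.001), (-0.0001), 0, 0, 0], [1, (-0.0127), (-0.0057), (-0.0002), 0, 0, 0], [1, (-0.0099), (-0.0097), (-0.0002), 0, 0, 0], [1, (-0.006), (-0.0125), (-0.0003), 0, 0, 0], [1, (-0.0014), (-0.0138), (-0.0003), 0, 0, 0]]
```

Emit:
play_rows(commands=[1,0.0139,0.0015,0.0,1.0,-0.4,0,1,0.0127,0.0057,0,0,0,0,1,0.0099,0.0097,0,0,0,0,1,0.006,0.0125,0,0,0,0,1,0.0014,0.0138,0,0,0,0,1,-0.0034,0.0135,0,0,0,0])

```text
clock: 4.35
ee_pos: [0.4934, 0.3078, 0.1008]
orientation: [0.004, 0.205, 0.979, 0.001]
contact_force: [3.6, -6.5, 0.5]
gripper_width: 0.0173
```

```bash
sed -i "s/^print(out)/import sys\nz=Rm[:,2];print('rot',np.degrees(Rm.T@np.cross(z,[0,0,-1])).round(2))\nprint(str(out).replace('np.float64',''))/" plan.py; python3 plan.py .520 .2789 20 14 
```

```text
t 4.35 p [0.4934 0.3078 0.1008] ang 132.6 r 0.0392 theta mod 0.603 F [ 3.6 -6.5  0.5] w 0.017307867528487942 z tilt [ 8.1e-03  4.0e-04 -1.0e+00]
rot [0.21 0.42 0.  ]
[[1, (-0.007), (0.0118), (0.0029), 0, 0, 0], [1, (-0.0112), (0.0082), (0.0001), 0, 0, 0], [1, (-0.0133), (0.0039), (0.0001), 0, 0, 0], [1, (-0.0139), (-0.0009), (0.0001), 0, 0, 0], [1, (-0.0127), (-0.0056), (0.0001), 0, 0, 0], [1, (-0.01), (-0.0096), (0.0), 0, 0, 0], [1, (-0.0061), (-0.0125), (-0.0), 0, 0, 0], [1, (-0.0015), (-0.0138), (-0.0), 0, 0, 0], [1, (0.0033), (-0.0135), (-0.0001), 0, 0, 0], [1, (0.0077), (-0.0116), (-0.0001), 0, 0, 0], [1, (0.0112), (-0.0082), (-0.0001), 0, 0, 0], [1, (0.0133), (-0.0039), (-0.0001), 0, 0, 0], [1, (0.0139), (0.0009), (-0.0001), 0, 0, 0], [1, (0.0127), (0.0056), (-0.0001), 0, 0, 0]]
```

Emit:
play_rows(commands=[1,-0.007,0.0118,0.0,0.2,0.4,0,1,-0.0112,0.0082,0,0,0,0,1,-0.0133,0.0039,0,0,0,0,1,-0.0139,-0.0009,0,0,0,0,1,-0.0127,-0.0056,0,0,0,0,1,-0.01,-0.0096,0,0,0,0,1,-0.0061,-0.0125,0,0,0,0])

```text
clock: 5.05
ee_pos: [0.5608, 0.2733, 0.1006]
orientation: [-0.004, 0.204, 0.979, -0.004]
contact_force: [-8.9, 2.2, 4.3]
gripper_width: 0.0171
```

```bash
python3 plan.py .520 .2789 20 10 
```

```text
t 5.05 p [0.5608 0.2733 0.1006] ang -7.9 r 0.0412 theta mod 3.054 F [-8.9  2.2  4.3] w 0.017132617953195296 z tilt [-0.009  -0.0055 -0.9999]
rot [-0.49 -0.35 -0.  ]
[[1, (-0.0002), (-0.0141), (0.0028), 0, 0, 0], [1, (0.0034), (-0.0135), (0.0001), 0, 0, 0], [1, (0.0078), (-0.0115), (0.0001), 0, 0, 0], [1, (0.0113), (-0.0081), (0.0001), 0, 0, 0], [1, (0.0134), (-0.0038), (0.0001), 0, 0, 0], [1, (0.0139), (0.001), (0.0001), 0, 0, 0], [1, (0.0127), (0.0057), (0.0), 0, 0, 0], [1, (0.0099), (0.0097), (-0.0), 0, 0, 0], [1, (0.006), (0.0125), (-0.0001), 0, 0, 0], [1, (0.0014), (0.0138), (-0.0001), 0, 0, 0]]
```

Emit:
play_rows(commands=[1,-0.0002,-0.0141,0.0,-0.5,-0.3,0,1,0.0034,-0.0135,0,0,0,0,1,0.0078,-0.0115,0,0,0,0,1,0.0113,-0.0081,0,0,0,0,1,0.0134,-0.0038,0,0,0,0,1,0.0139,0.001,0,0,0,0])

```text
clock: 5.65
ee_pos: [0.4965, 0.2466, 0.1008]
orientation: [0.002, 0.205, 0.979, 0.007]
contact_force: [8.0, 7.9, -4.1]
gripper_width: 0.0172
```

```bash
python3 plan.py .520 .2789 15 6 
```

```text
t 5.65 p [0.4965 0.2466 0.1008] ang -126.1 r 0.04 theta mod 5.117 F [ 8.   7.9 -4.1] w 0.017202543834790668 z tilt [ 0.0072  0.0126 -0.9999]
rot [ 0.83  0.09 -0.  ]
[[1, (0.0098), (0.0035), (0.0029), 0, 0, 0], [1, (0.0086), (0.006), (0.0001), 0, 0, 0], [1, (0.0067), (0.008), (0.0001), 0, 0, 0], [1, (0.0044), (0.0095), (0.0001), 0, 0, 0], [1, (0.0018), (0.0103), (0.0001), 0, 0, 0], [1, (-0.0009), (0.0104), (0.0002), 0, 0, 0]]
```

Emit:
play_rows(commands=[1,0.0098,0.0035,0.0,0.8,0.1,0,1,0.0086,0.006,0,0,0,0,1,0.0067,0.008,0,0,0,0,1,0.0044,0.0095,0,0,0,0,1,0.0005,0.003,0,0,0,0,1,0,0.003,0,0,0,0,1,0,0.0025,0,0,0,0])

```text
clock: 6.35
ee_pos: [0.4825, 0.2895, 0.1007]
orientation: [0.001, 0.206, 0.978, -0.005]
contact_force: [-8.5, -17.7, 10.6]
gripper_width: 0.0172
```

```bash
python3 plan.py .520 .2789 5 2; python3 -c "
from h import *
snap('scene','s3');snap('wrist','w3');crop('scene' and 's3',150,140,240,250,5.4,'c6')"
```

```text
t 6.35 p [0.4825 0.2895 0.1007] ang 164.2 r 0.039 theta mod 0.05 F [ -8.5 -17.7  10.6] w 0.017210073077849868 z tilt [-1.0e-04 -9.2e-03 -1.0e+00]
rot [-0.49  0.21 -0.  ]
[[1, (0.0013), (0.0034), (0.0026), 0, 0, 0], [1, (0.0), (0.0035), (-0.0), 0, 0, 0]]
```

View pics/c6.png

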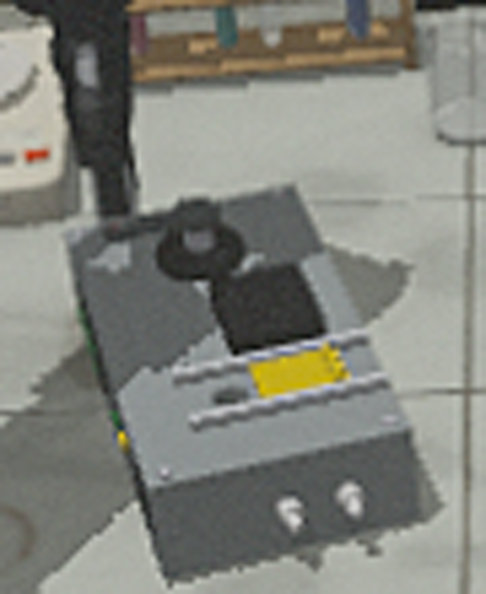

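View pics/w3.png

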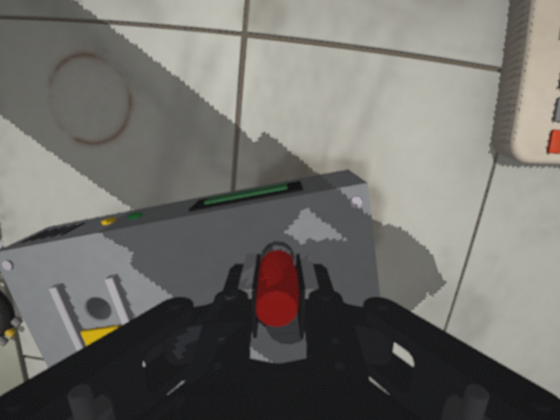

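Emit:
play_rows(commands=[1,0,0,0,0,0,0,1,0,0,0,0,0,0,0.4,0,0,0,0,0,0,0.4,0,0,0,0,0,0,0.4,0,0,0,0,0,0,0.4,0,0,-0.03,0,0,0,0.4,0,0,-0.03,0,0,0,0.4,0,0,-0.03,0,0,0,0.4,0.0,-0.03,-0.03,0,0,0,0.4,0.02,-0.045,-0.02,0,0,0,0.4,0.02,-0.045,0,0,0,0,0.4,0,0,0,0,0,0,0.4,0,0,0,0,0,0])

```text
clock: 7.75
ee_pos: [0.3944, 0.1965, 0.2441]
orientation: [-0.003, 0.205, 0.979, -0.006]
contact_force: [0.2, 0.9, 0.9]
gripper_width: 0.0513
```

```bash
python3 -c "
from h import *
c=snap('wrist','w4');t=snap('top','t4');s=read_state();print(s['ee_pos'],s['orientation'],proj(c,[.491,.152,.06]),proj(t,[.491,.152,.06]));crop('t4',120,215,255,310,5.8,'c7');print(c['Twc'].round(3).tolist())"
```

```text
[0.39495942 0.19694355 0.24346599] [-0.00360698  0.20515071  0.97870225 -0.00648736] [278.38920856 283.37517753] [207.67175576 268.46085696]
[[0.402, 0.882, 0.246, 0.331], [0.916, -0.383, -0.122, 0.226], [-0.013, 0.274, -0.962, 0.387], [0.0, 0.0, 0.0, 1.0]]
```

View pics/w4.png

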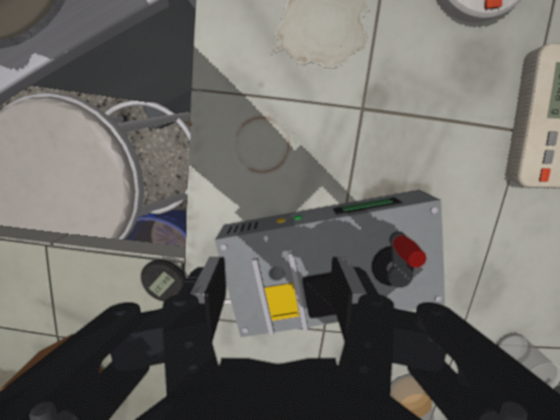

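View pics/c7.png

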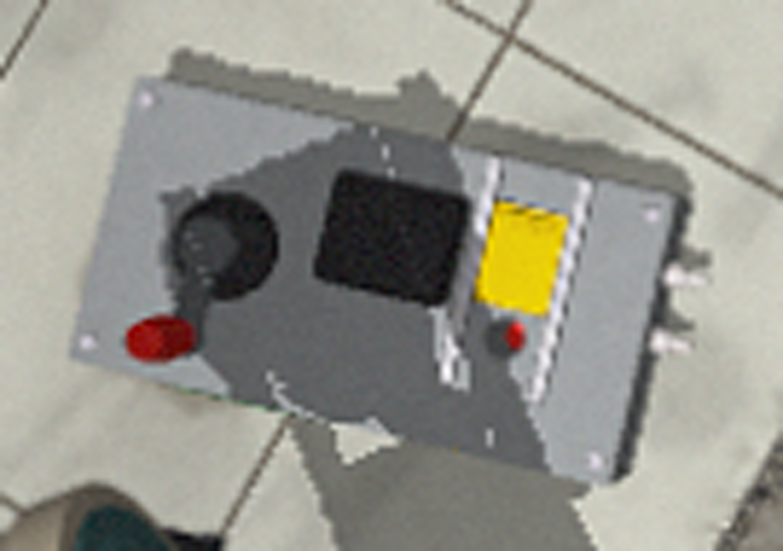

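```bash
python3 -c "
from h import *
crop('w4',210,190,450,340,3.3,'c8')"
```

```text
(no output)
```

View pics/c8.png

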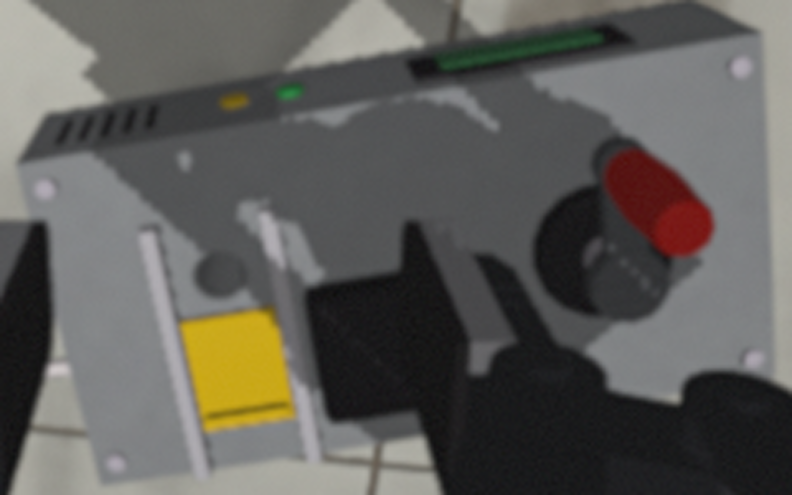

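```bash
python3 -c "
from h import *
c=load('w4');t=load('t4');s=load('s3')
f=lambda x,y:((x+.5)/3.3-.5+210,(y+.5)/3.3-.5+190)
P=lambda x,y,sc,x0,y0:((x+.5)/sc-.5+x0,(y+.5)/sc-.5+y0)
print('port w',atz(c,*f(220,273),.06),'t',atz(t,*P(507,337,5.8,120,215),.06),'s',atz(s,*P(231,397,5.4,150,140),.06))
W=[atz(c,*f(*q),.06) for q in((45,189),(116,463),(754,358),(741,67))];print(np.round(W,4),np.mean(W,0))
kt=atz(c,*f(685,228),.133);print('knob',kt, 'top', atz(t,*P(141,341,5.8,120,215),.133))
st=tri([(c,*f(685,228)),(t,*P(141,341,5.8,120,215))]);print(st)
"
```

```text
port w [0.47726919 0.15544408 0.06      ] t [0.48027596 0.15365413 0.06      ] s [0.4770648  0.15152381 0.06      ]
[[0.4254 0.1137 0.06  ]
 [0.533  0.089  0.06  ]
 [0.5851 0.3172 0.06  ]
 [0.4779 0.3419 0.06  ]] [0.50534212 0.2154349  0.06      ]
knob [0.48217523 0.28994586 0.133     ] top [0.48188184 0.29149355 0.133     ]
(array([0.48181966, 0.29039276, 0.1340205 ]), [np.float64(0.0006944944462788085), np.float64(0.0006944944462787105)])
```

Emit:
play_rows(commands=[0.0,-0.01,-0.01,-0.02,0,0,0,0.0,-0.027,-0.032,-0.01,0,0,0,0.0,-0.03,-0.035,0,0,0,0,0.0,-0.03,-0.035,0,0,0,0,0.0,-0.03,-0.035,0,0,0,0,0.0,-0.03,-0.035,0,0,0,0,0.0,-0.03,-0.035,0,0,0,0,0.0,-0.03,-0.035,0,0,0,0,0.0,-0.03,-0.035,0,0,0,0,0.0,-0.02,-0.025,0,0,0,0,0.0,0,0,0,0,0,0,0.0,0,0,0,0,0,0])

```text
clock: 9.05
ee_pos: [0.533, -0.2074, 0.2663]
orientation: [-0.011, 0.199, 0.98, -0.006]
contact_force: [0.2, 0.3, -0.3]
gripper_width: 0.0853
```

```bash
cat > go.py <<'E'
from h import *
import sys
s=read_state();p=s['ee_pos'];Rm=R.from_quat(np.roll(s['orientation'],-1)).as_matrix();t=np.array([float(x) for x in sys.argv[1:4]])
print('t',s['clock'],'p',p.round(4),'shift',(Rm.T@(t-p)).round(4),'rot',np.degrees(Rm.T@np.cross(Rm[:,2],[0,0,-1])).round(2),'F',np.round(s['contact_force'],1),'w',round(s['gripper_width'],4),'q',s['qpos'].round(2))
E
python3 go.py .518 -.2165 .26;python3 -c "
from h import *
c=snap('wrist','w5');print(proj(c,[.518,-.2165,.21]))"
```

```text
t 9.05 p [ 0.533  -0.2074  0.2663] shift [ 0.0101 -0.0142  0.0067] rot [-0.87 -1.12  0.  ] F [ 0.2  0.3 -0.3] w 0.0853 q [-0.43  0.2   1.18 -0.02  1.79 -1.6 ]
[257.6306163  219.57154676]
```

View pics/w5.png

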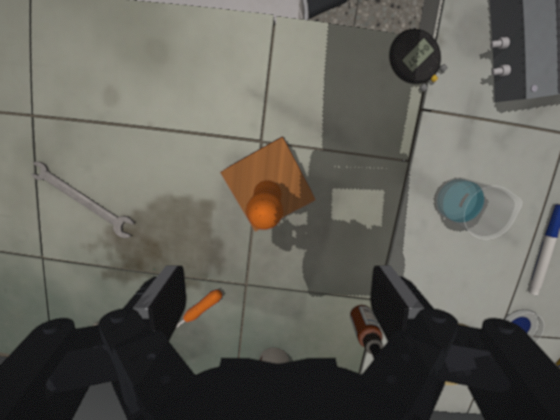

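```bash
python3 -c "
from h import *
crop('w5',210,120,330,245,5,'c9')"
```

```text
(no output)
```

View pics/c9.png

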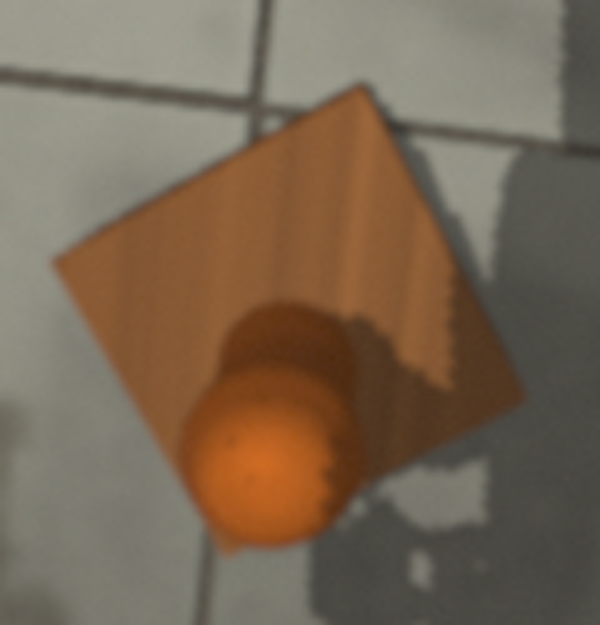

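```bash
python3 -c "
from h import *
c=load('w5');f=lambda x,y:((x+.5)/5-.5+210,(y+.5)/5-.5+120)
print(atz(c,*f(271,458),.197),atz(c,*f(287,365),.118))
W=[atz(c,*f(*q),.08) for q in((362,85),(55,260),(525,398),(232,557))];print(np.round(W,4),np.mean(W[1:3],0),np.mean(W,0))
"
```

```text
[ 0.51712568 -0.21250488  0.197     ] [ 0.51860197 -0.21494475  0.118     ]
[[ 0.4773 -0.1824  0.08  ]
 [ 0.4852 -0.2557  0.08  ]
 [ 0.551  -0.1756  0.08  ]
 [ 0.5594 -0.2479  0.08  ]] [ 0.51806784 -0.21564389  0.08      ] [ 0.51822099 -0.21540431  0.08      ]
```

Emit:
play_rows(commands=[0.0,0.0109,-0.0124,0.006,-0.9,-1.1,0,0.0,0,0,0,0,0,0,0,0,0,0,0,0,0])

```text
clock: 9.4
ee_pos: [0.5189, -0.2109, 0.2599]
orientation: [-0.0, 0.197, 0.98, 0.001]
contact_force: [0.9, 0.1, -0.4]
gripper_width: 0.0853
```

```bash
python3 go.py .518 -.2145 .2
```

```text
t 9.4 p [ 0.5189 -0.2109  0.2599] shift [-0.0006 -0.0038  0.0599] rot [ 0.08 -0.05 -0.  ] F [ 0.9  0.1 -0.4] w 0.0853 q [-0.45  0.15  1.24  0.    1.75 -1.63]
```

Emit:
play_rows(commands=[0.0,-0.0006,-0.0038,0.02,0,0,0,0.0,0,0,0.02,0,0,0,0,0,0,0.02,0,0,0,0,0,0,0,0,0,0])

```text
clock: 9.8
ee_pos: [0.5209, -0.2108, 0.2008]
orientation: [0.002, 0.194, 0.981, 0.0]
contact_force: [1.1, 0.8, -0.6]
gripper_width: 0.0854
```

```bash
python3 go.py .518 -.2145 .149
```

```text
t 9.8 p [ 0.5209 -0.2108  0.2008] shift [ 0.0014 -0.0046  0.0518] rot [0.07 0.19 0.  ] F [ 1.1  0.8 -0.6] w 0.0854 q [-0.45  0.16  1.34  0.    1.63 -1.63]
```

Emit:
play_rows(commands=[0.2,0.0005,-0.0025,0.02,0,0,0,0.2,0.0005,-0.0015,0.02,0,0,0,0.2,0.0005,-0.0015,0.01,0,0,0,0.2,0,0,0,0,0,0])

```text
clock: 10.2
ee_pos: [0.5208, -0.2135, 0.1549]
orientation: [0.005, 0.192, 0.981, -0.0]
contact_force: [-0.3, -0.5, -1.1]
gripper_width: 0.0685
```

```bash
python3 go.py .518 -.2145 .149;python3 -c "
from h import *
c=snap('wrist','w6');print(proj(c,[.518,-.2145,.197]))"
```

```text
t 10.2 p [ 0.5208 -0.2135  0.1549] shift [ 0.0023 -0.002   0.0059] rot [0.05 0.57 0.  ] F [-0.3 -0.5 -1.1] w 0.0685 q [-0.46  0.19  1.41  0.    1.54 -1.64]
[272.61705222 317.52813986]
```

View pics/w6.png

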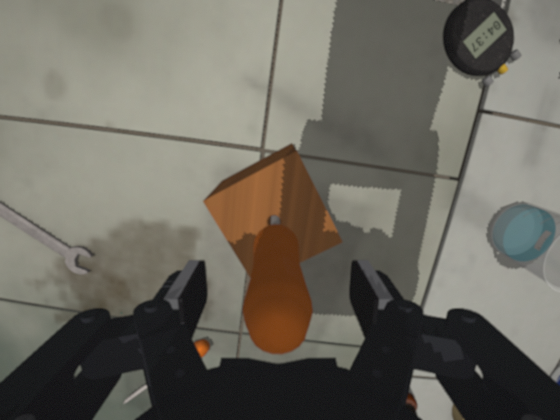

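Emit:
play_rows(commands=[0.2,0.002,0.0,0.006,0,0.6,0,0.2,0,0,0,0,0,0])

```text
clock: 10.45
ee_pos: [0.5204, -0.213, 0.152]
orientation: [0.002, 0.191, 0.982, 0.0]
contact_force: [0.2, -0.6, -0.2]
gripper_width: 0.0682
```

```bash
python3 go.py .518 -.2145 .149
```

```text
t 10.45 p [ 0.5204 -0.213   0.152 ] shift [ 0.0017 -0.0023  0.003 ] rot [ 0.04  0.21 -0.  ] F [ 0.2 -0.6 -0.2] w 0.0682 q [-0.45  0.19  1.41  0.    1.54 -1.64]
```

Emit:
play_rows(commands=[0.2,0.002,0.0,0.004,0,0.2,0,1,0,0,0,0,0,0,1,0,0,0,0,0,0,1,0,0,0,0,0,0,1,0,0,0,0,0,0,1,0,0,0,0,0,0], newtons=60)

```text
clock: 11.05
ee_pos: [0.5189, -0.2132, 0.1497]
orientation: [0.001, 0.192, 0.981, -0.001]
contact_force: [-0.6, -0.8, -0.2]
gripper_width: 0.0252
```

```bash
python3 go.py .518 -.2145 .149
```

```text
t 11.05 p [ 0.5189 -0.2132  0.1497] shift [ 0.0003 -0.0015  0.0007] rot [-0.06  0.17 -0.  ] F [-0.6 -0.8 -0.2] w 0.0252 q [-0.46  0.19  1.41 -0.    1.53 -1.64]
```

Emit:
play_rows(commands=[1,0,0,-0.015,0,0,0,1,0,0,-0.02,0,0,0,1,0,0,-0.02,0,0,0,1,0,0,-0.02,0,0,0,1,0,0,-0.02,0,0,0,1,0,0,-0.02,0,0,0,1,0,0,0,0,0,0])

```text
clock: 11.75
ee_pos: [0.5189, -0.212, 0.2742]
orientation: [0.003, 0.191, 0.982, 0.0]
contact_force: [-0.2, -0.0, -0.9]
gripper_width: 0.0257
```

```bash
python3 go.py .478 .1538 .26;python3 -c "
from h import *
c=snap('wrist','w7');snap('scene','s7')"
```

```text
t 11.75 p [ 0.5189 -0.212   0.2742] shift [0.1752 0.3238 0.0136] rot [0.07 0.35 0.  ] F [-0.2 -0.  -0.9] w 0.0257 q [-0.45  0.14  1.22  0.    1.77 -1.64]
```

View pics/w7.png

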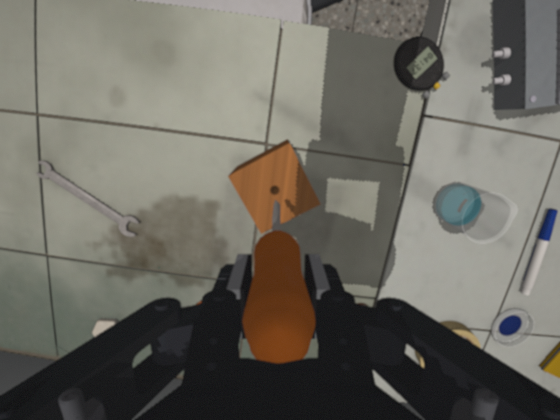

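View pics/s7.png

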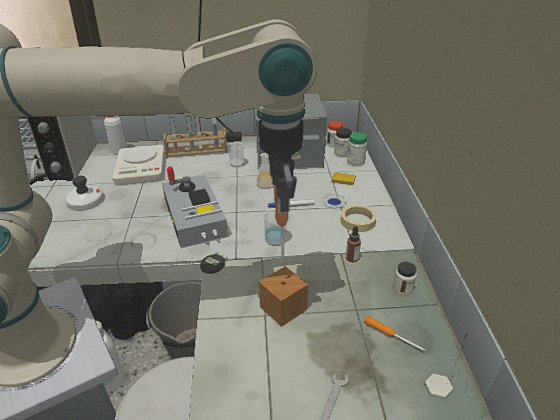

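```bash
python3 -c "
from h import *
crop('w7',225,130,335,250,5,'c10');crop('s7',240,170,330,300,4.5,'c11')"
```

```text
(no output)
```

View pics/c10.png

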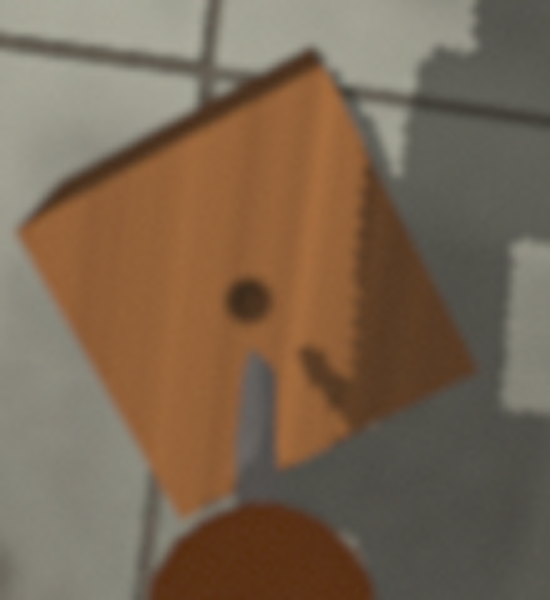

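View pics/c11.png

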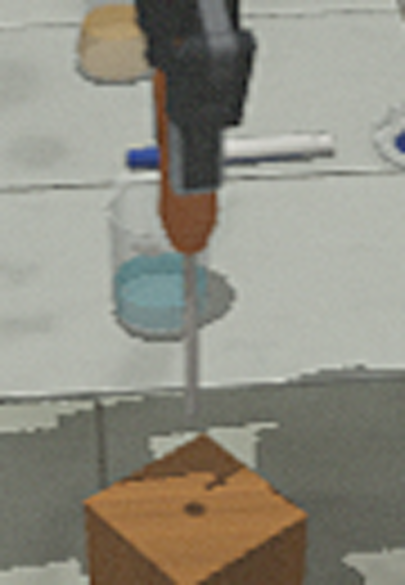

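```bash
python3 -c "
from h import *
c=load('w7');s=load('s7')
P=lambda x,y,sc,x0,y0:((x+.5)/sc-.5+x0,(y+.5)/sc-.5+y0)
a=(c,*P(257,352,5,225,130));b=(s,*P(192,414,4.5,240,170))
X,r=tri([a,b]);print(X,r, atz(*a,.1345), atz(*b,.1345),'hole',atz(c,*P(248,300,5,225,130),.08),atz(s,*P(195,509,4.5,240,170),.08))
T=c['Twc']@np.linalg.inv(np.array(c['T_tool_cam']));print('tip in tool',np.linalg.inv(T)@np.r_[X,1], 'wrist z=.1345',np.linalg.inv(T)@np.r_[atz(*a,.1345),1])
"
```

```text
[ 0.51743115 -0.21322242  0.13537354] [np.float64(0.0008481126938786097), np.float64(0.0008481126938784912)] [ 0.51681668 -0.21298851  0.1345    ] [ 0.51887468 -0.21252255  0.1345    ] hole [ 0.5177116  -0.21576066  0.08      ] [ 0.51644199 -0.21810772  0.08      ]
tip in tool [ 0.00173111 -0.00180499  0.13884681  1.        ] wrist z=.1345 [ 0.00239377 -0.00181984  0.1397163   1.        ]
```

Emit:
play_rows(commands=[1,0.009,0.016,0,0,0.3,0,1,0.0174,0.0326,0,0,0,0,1,0.0174,0.0326,0,0,0,0,1,0.0174,0.0326,0,0,0,0,1,0.0174,0.0326,0,0,0,0,1,0.0174,0.0326,0,0,0,0,1,0.0174,0.0326,0,0,0,0,1,0.0174,0.0326,0,0,0,0,1,0.0174,0.0326,0,0,0,0,1,0.017,0.03,0,0,0,0,1,0.005,0.01,0,0,0,0,1,0,0,0,0,0,0,1,0,0,0,0,0,0])

```text
clock: 13.15
ee_pos: [0.4663, 0.1671, 0.2548]
orientation: [-0.019, 0.189, 0.982, 0.001]
contact_force: [0.1, 0.4, -0.8]
gripper_width: 0.0255
```

```bash
python3 go.py .480 .155 .23
```

```text
t 13.15 p [0.4663 0.1671 0.2548] shift [-0.0181 -0.006   0.0241] rot [-0.33 -2.17  0.  ] F [ 0.1  0.4 -0.8] w 0.0255 q [ 0.26 -0.01  1.42  0.02  1.77 -0.93]
```

Emit:
play_rows(commands=[1,-0.018,-0.006,0.01,-0.3,-2.2,0,1,0,0,0,0,0,0,1,0,0,0,0,0,0])

```text
clock: 13.45
ee_pos: [0.4805, 0.1519, 0.2434]
orientation: [-0.0, 0.191, 0.982, -0.001]
contact_force: [0.4, -0.2, -0.5]
gripper_width: 0.0252
```

```bash
python3 go.py .480 .155 .23
```

```text
t 13.45 p [0.4805 0.1519 0.2434] shift [0.0016 0.0027 0.0134] rot [-0.1  -0.03  0.  ] F [ 0.4 -0.2 -0.5] w 0.0252 q [ 0.23 -0.01  1.44 -0.    1.71 -0.95]
```

Emit:
play_rows(commands=[1,0.002,0.003,0.015,0,0,0,1,0,0,0,0,0,0])

```text
clock: 13.65
ee_pos: [0.4795, 0.155, 0.2276]
orientation: [-0.001, 0.192, 0.981, -0.001]
contact_force: [0.8, -0.5, -1.8]
gripper_width: 0.0253
```

```bash
python3 go.py .480 .155 .21;python3 -c "
from h import *
c=snap('wrist','w8');snap('scene','s8');snap('top','t8')
crop('w8',210,130,350,250,5,'c12');crop('s8',160,170,240,250,6,'c13')"
```

```text
t 13.65 p [0.4795 0.155  0.2276] shift [-0.0005  0.0002  0.0176] rot [-0.09 -0.09 -0.  ] F [ 0.8 -0.5 -1.8] w 0.0253 q [ 0.24 -0.    1.47 -0.    1.68 -0.94]
```

View pics/c12.png

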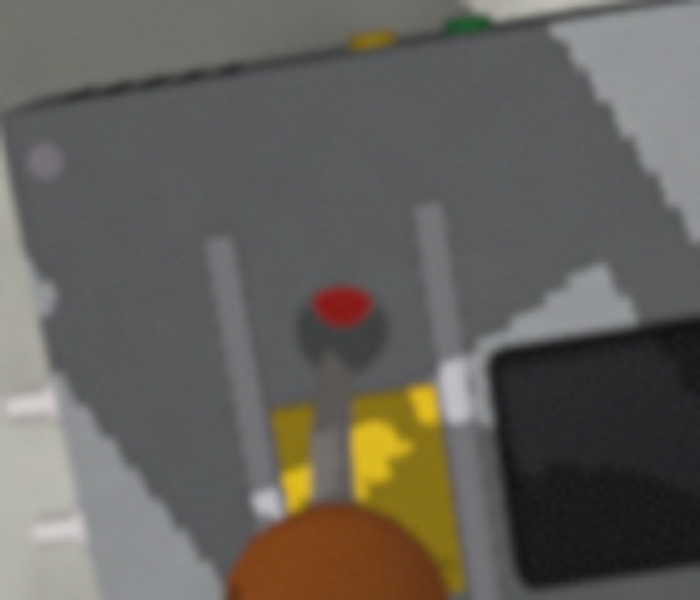

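View pics/c13.png

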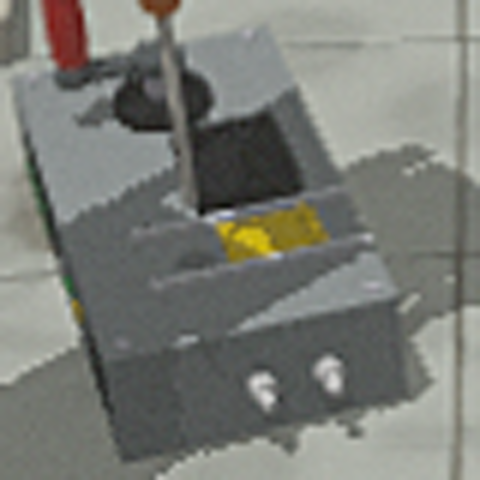

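```bash
python3 -c "
from h import *
c=load('w8');s=load('s8')
P=lambda x,y,sc,x0,y0:((x+.5)/sc-.5+x0,(y+.5)/sc-.5+y0)
print('hole w',atz(c,*P(342,331,5,210,130),.06),'tip w',atz(c,*P(334,353,5,210,130),.088))
print('hole s',atz(s,*P(190,260,6,160,170),.06),'tip s',atz(s,*P(190,208,6,160,170),.088))
"
```

```text
hole w [0.47917134 0.15491165 0.06      ] tip w [0.47662137 0.15442146 0.088     ]
hole s [0.47496188 0.15407061 0.06      ] tip s [0.47783514 0.15219946 0.088     ]
```

Emit:
play_rows(commands=[1,0.0002,0.001,0.012,0,0,0,1,0,0,0.01,0,0,0,1,0,0,0,0,0,0])

```text
clock: 14.1
ee_pos: [0.4809, 0.1566, 0.207]
orientation: [0.002, 0.192, 0.981, 0.0]
contact_force: [0.1, -0.4, -0.6]
gripper_width: 0.0254
```

```bash
python3 go.py .480 .156 .20;python3 -c "
from h import *
c=snap('wrist','w9');snap('scene','s9')
crop('w9',210,130,350,250,5,'c14');crop('s9',160,170,240,250,6,'c15')"
```

```text
t 14.1 p [0.4809 0.1566 0.207 ] shift [ 0.0006 -0.0009  0.007 ] rot [ 0.07  0.16 -0.  ] F [ 0.1 -0.4 -0.6] w 0.0254 q [ 0.24  0.    1.5  -0.    1.64 -0.94]
```

View pics/c14.png

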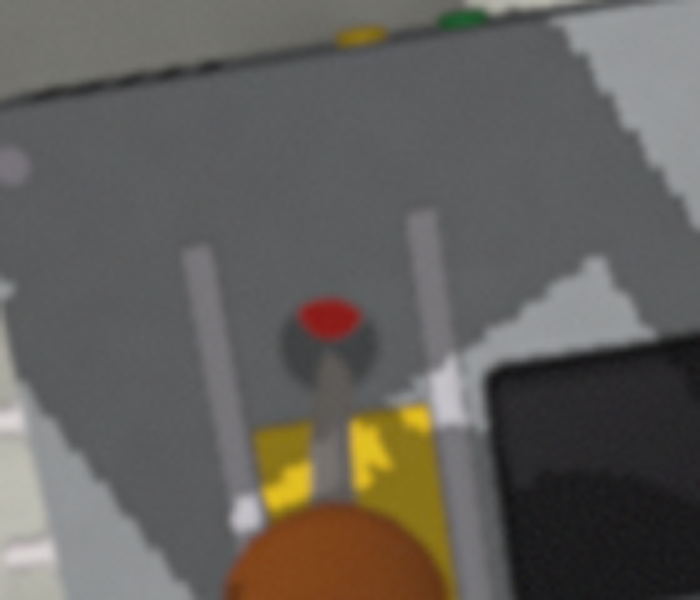

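View pics/c15.png

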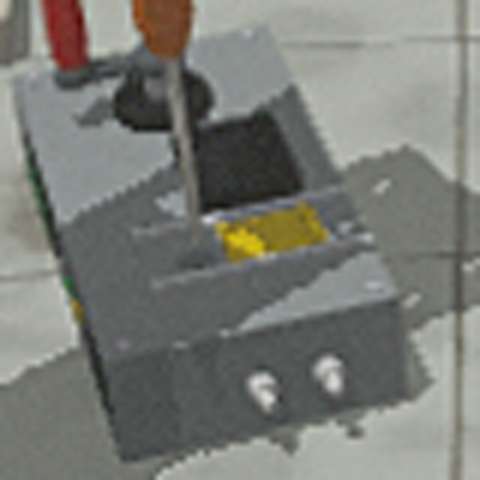

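```bash
python3 -c "
from h import *
c=load('w9');s=load('s9')
P=lambda x,y,sc,x0,y0:((x+.5)/sc-.5+x0,(y+.5)/sc-.5+y0)
print('hole w',atz(c,*P(330,344,5,210,130),.06),'tip w',atz(c,*P(333,352,5,210,130),.0675))
print('hole s',atz(s,*P(190,260,6,160,170),.06),'tip s',atz(s,*P(197,243,6,160,170),.0675))
"
```

```text
hole w [0.47844718 0.15532915 0.06      ] tip w [0.47841009 0.15598991 0.0675    ]
hole s [0.47496188 0.15407061 0.06      ] tip s [0.47937539 0.15403244 0.0675    ]
```

Emit:
play_rows(commands=[1,0.0015,-0.001,0.012,0,0.1,0,1,0,0,0.012,0,0,0,1,0,0,0,0,0,0])

```text
clock: 14.5
ee_pos: [0.4797, 0.1563, 0.1828]
orientation: [0.002, 0.192, 0.981, 0.001]
contact_force: [0.8, -0.4, -0.9]
gripper_width: 0.0258
```

```bash
python3 go.py .4795 .156 .161;python3 -c "
from h import *
c=snap('wrist','w10');snap('scene','s10')
crop('w10',210,130,350,250,5,'c16');crop('s10',160,170,240,250,6,'c17')"
```

```text
t 14.5 p [0.4797 0.1563 0.1828] shift [ 0.0001 -0.0004  0.0218] rot [ 0.17  0.18 -0.  ] F [ 0.8 -0.4 -0.9] w 0.0258 q [ 0.24  0.01  1.54  0.    1.59 -0.94]
```

View pics/c16.png

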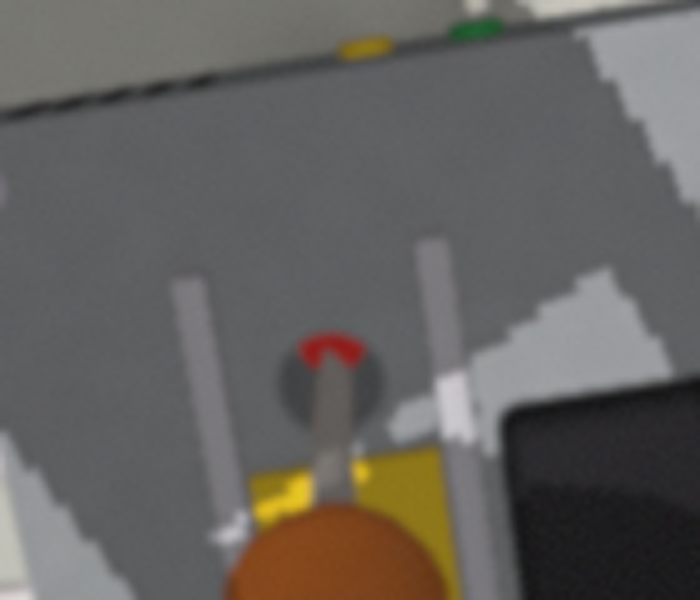

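View pics/c17.png

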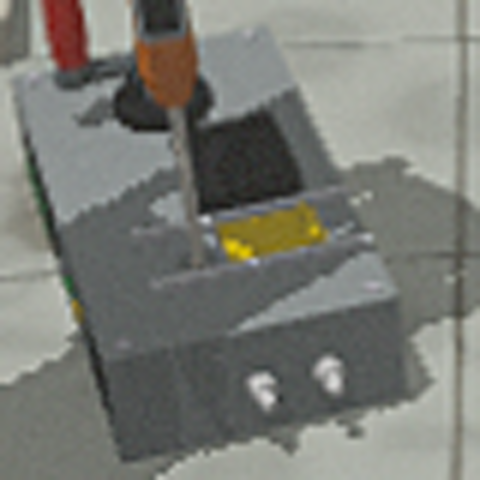

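Emit:
play_rows(commands=[1,0.0008,0,0.008,0.1,0.2,0,1,0,0,0.006,0,0,0,1,0,0,0.003,0,0,0,1,0,0,0,0,0,0])

```text
clock: 15.0
ee_pos: [0.4799, 0.1569, 0.1667]
orientation: [0.001, 0.192, 0.981, 0.001]
contact_force: [0.1, -0.7, -1.4]
gripper_width: 0.0258
```

```bash
python3 go.py .4795 .156 .160
```

```text
t 15.0 p [0.4799 0.1569 0.1667] shift [ 0.0001 -0.001   0.0067] rot [ 0.18  0.13 -0.  ] F [ 0.1 -0.7 -1.4] w 0.0258 q [ 0.24  0.02  1.56  0.    1.56 -0.94]
```

Emit:
play_rows(commands=[1,0,-0.0008,0.003,0,0,0,1,0,0,0.003,0,0,0,1,0,0,0.002,0,0,0])

```text
clock: 15.3
ee_pos: [0.4805, 0.1564, 0.1602]
orientation: [0.003, 0.192, 0.981, 0.002]
contact_force: [-1.1, 0.1, 3.1]
gripper_width: 0.0254
```

```bash
python3 go.py .4795 .156 .160
```

```text
t 15.3 p [0.4805 0.1564 0.1602] shift [ 0.0007 -0.0007  0.0002] rot [0.29 0.28 0.  ] F [-1.1  0.1  3.1] w 0.0254 q [ 0.24  0.02  1.57  0.    1.54 -0.94]
```

Emit:
play_rows(commands=[1,0.0005,-0.0005,0.003,0.2,0.2,0,1,0,0,0.003,0,0,0,1,0,0,0.003,0,0,0])

```text
clock: 15.6
ee_pos: [0.4826, 0.1563, 0.1592]
orientation: [0.006, 0.192, 0.981, 0.002]
contact_force: [-5.8, -2.9, 18.0]
gripper_width: 0.0258
```

```bash
python3 go.py .4795 .156 .160
```

```text
t 15.6 p [0.4826 0.1563 0.1592] shift [ 0.0028 -0.0014 -0.0009] rot [ 0.4   0.64 -0.  ] F [-5.8 -2.9 18. ] w 0.0258 q [ 0.24  0.03  1.57 -0.    1.53 -0.94]
```

```bash
python3 -c "
from h import *
snap('wrist','w11');snap('scene','s11')
crop('w11',210,130,350,250,5,'c18');crop('s11',160,150,260,250,6,'c19')"; python3 go.py .4795 .156 .160
```

```text
t 15.7 p [0.4825 0.1563 0.1592] shift [ 0.0026 -0.0014 -0.0008] rot [ 0.4   0.62 -0.  ] F [-5.5 -2.4 16.7] w 0.0255 q [ 0.24  0.03  1.57 -0.    1.53 -0.94]
```

View pics/c18.png

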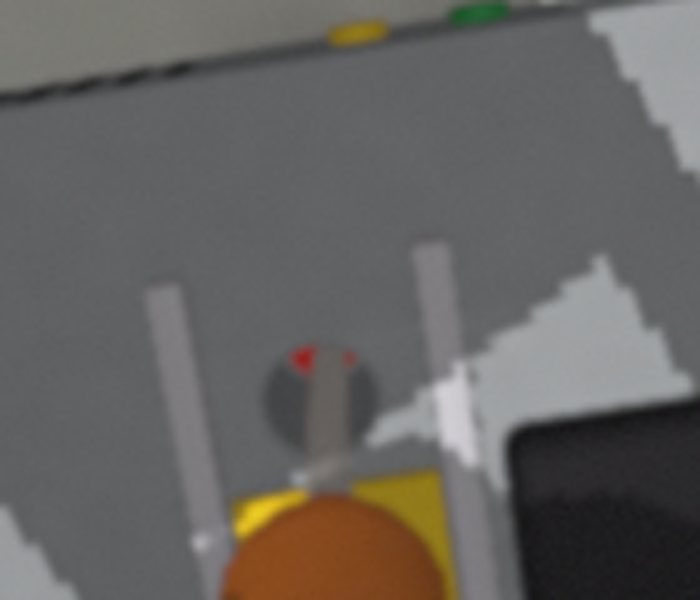

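View pics/c19.png

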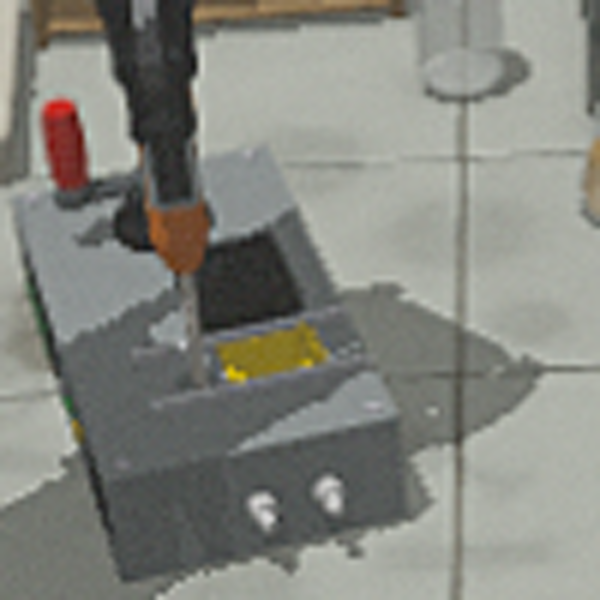

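```bash
python3 -c "
from h import *
for i in range(12): capture('top')
c=snap('top','t11')"; python3 go.py .4795 .156 .160
```

```text
t 16.35 p [0.4824 0.1564 0.1592] shift [ 0.0026 -0.0014 -0.0008] rot [ 0.4   0.61 -0.  ] F [-4.6 -2.6 17.2] w 0.0256 q [ 0.24  0.03  1.57 -0.    1.53 -0.94]
```

View pics/t11.png

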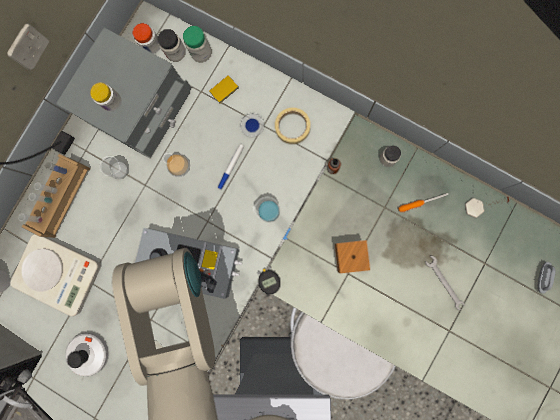

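The push is steady at about 17 N. The flask (177,163), beaker (268,210) and bottle (335,165) are where they started, so I'm handing in.

```bash
python3 -c "
from workcell import job
print(job.job_done())"; python3 go.py .4795 .156 .160
```

```text
the job is handed in; nothing more can be done
None
the job is handed in; nothing more can be done
```

I wound the crank about two turns clockwise to its stop, which left the port clear of the yellow guard. I then took the screwdriver out of its stand, put its blade down the port and pressed the red button. The job was handed in at about 16.4 s with the grip and push still on.

**Last checks:**
- **Button:** the push was steady at about 17 N for 0.75 s, well above the 5.5 N needed for full travel. The blade tip was at z ≈ 0.0195 m, about where the button's full travel ends. I judged the button fully in from these two, as its travel can't be read directly.
- **Screwdriver:** the fingers were 25.6 mm apart on the handle, and the hand was within about 1° of vertical.
- **Crank:** after I let go of it, the knob measured within about 4° of its two-turn position. I did not measure the guard's slide, only saw that the port was clear.
- **Glassware:** the flask, beaker and dropper bottle were at the same pixels as at the start.

**Disagreements:** the wrist and scene cameras differed by about 3–4 mm on where the port's centre is. I aimed between them, and the blade entered without touching. At full press there was also about 5 N of sideways force, which I left as it was.

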